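# Set the gap of a specimen press with a gauge blade

### The arm

A 6-joint arm with a two-finger parallel gripper is mounted at the origin on the work surface. World frame = base frame: x ahead of the robot, y to its left, z up, the work surface at z = 0. Lengths are in m, angles in degrees, forces in N, time in s.
With the tool pointing down it reaches from about 0.4 to 0.825 m from the base axis. Payload 7 kg.
Tool frame: the origin (TCP) lies where the fingers leave the gripper's body, on its centre line; the fingertips stand 73 mm ahead of it and the grasp point (between the pads) lies 54 mm ahead of it; z points along the fingers, y is the line along which they close (so a half turn about z gives the same grasp; the last joint's range is limited). The gripper opens to 85 mm and grips with 20 to 120 N. Pads are 22 mm wide; open, the fingers measure 114 mm over their backs; the gripper's body (76 mm by 85 mm) begins 54 mm behind the grasp point. The pads swing forward as they close: fully open they stand 13 mm farther back than shut.
Start: joints at [-58.894, 20.546, 0.682, 0, -70.136, -16.507], TCP at [0.17, -0.653, 0.304] pointing down, gripper open.
Joint ranges: [-176.03, 176.03], [-82.01, 121.73], [-58.28, 71.71], [-173.87, 95.51], [-174.79, -0.11], [-173.66, 173.66]. Speed limits (degrees/s): [136.94, 136.94, 172.46, 180, 180, 180].

### API

Orientations are given as [roll, pitch, yaw] about the fixed x, y, z axes, in that order (R = Rz(yaw) Ry(pitch) Rx(roll)).
In Python, from bench import manip gives the robot as it stands. The module is installed in compiled form; this text tells all that it offers. Calls block until the motion is done:
- manip.move_ptp(position, orientation): joint-space move of the TCP to a pose.
- manip.line_to(position, ori=None, feed=0.15, threshold=None): straight line of the TCP; ori=None keeps the orientation; feed is the mean speed in m/s. With threshold (N) it stops when the force on the tool has changed by that much, and returns True; else False.
- manip.goto_joints(angles): joint-space move.
- manip.grip(opening, grasp_force=None): finger opening in m; grasp_force is the grip in N (None keeps the last); returns when the fingers have stopped.
- manip.hold(seconds).
- manip.ik(position, orientation): joint angles nearest the present ones, or None.
- manip.read_camera(name): name is "scene" or "top" or "wrist"; returns (picture, depth): 420x560x3 uint8, red, green, blue; 420x560 float32, m along the optical axis (not along the pixel's ray), 0 where there is no reading.
- manip.camera_params(name): a dict with "vertical_fov" (degrees; the focal length in pixels is half the picture's height over the tangent of half this angle, whatever the lens; pixels are square), "cx", "cy" (the principal point, pixels), "k1" (the pictures are not rectified: a ray, as slopes to the right and down, at radius r is drawn at 1 + k1 r^2 times it, then the intrinsics apply), "R" (3x3) and "t" (3): a world point X has camera coordinates R X + t. Camera axes: x right, y down, z forward; pixel columns grow to the right and rows downward; lengths in m; the calibration is good to about 2 mm. A picture is of the moment at which its call begins: read the wrist's pose just before it. camera_params takes no time and is no camera call; for the wrist camera it gives the pose at the moment of the call.
A pose or a line that the arm cannot do raises manip.MotionError and nothing moves.
- manip.hand_in(): hands the job in; it is judged then, once.
Readings, each from a call of its own:
- manip.read_t(): time.
- manip.read_joint_positions(): joint angles.
- manip.read_qd(): joint speeds.
- manip.read_joint_efforts(): joint torques, N m.
- manip.read_eef_pos(): TCP position.
- manip.read_tool_rot(): TCP orientation.
- manip.read_ft_force(): force on the tool from outside, world axes, zero at the start.
- manip.read_torque(): the same for the moment, N m.
- manip.read_width(): finger opening in m.
- manip.read_grip_force(): force on a finger pad.
Only numpy, scipy, OpenCV 4.12 (cv2) and the standard library are available. Lean on these libraries where they do the work, as an engineer would, in place of code of your own. Each camera call takes 0.05 s, during which the arm holds its last target. There are 200 camera calls.

### The job

Push the gauge blade along its channel under the raised foot of the specimen press, right up to the end stop, then turn the screw by its finger ring until the blade just drags: the needle of the dial must stand between the two long marks. With the blade still pinched like that, swing the lock handle fully over, then draw the blade back along its channel until it is well clear of the foot and leave it lying there flat, without upsetting the screw setting. Leave the other things on the bench where they are.

Things in the scene. Friction and masses are not known exactly. Their poses are not given: they have to be found in the camera images.
- press: Fixed grey press, 176 mm high. Origin on the bench under the vertical screw axis. Base plate 130 mm (x) by 430 mm (y -260 to +170), 20 mm thick. Columns at x = +-50, y = 0 carry a bridge (125 x 36 mm, top 140 mm up); under it a sliding carriage bears a round sprung foot, 30 mm across, at x = y = 0. On an arm of the carriage, at x = +155, lies a dial, 94 mm across. Lock handle: pivot at x = 0, y = +130 mm.
- anvil (a point): Point of the channel floor under the foot, 20 mm above the bench. The blade channel runs along the press's y at x = 0, from y = -250 mm to the end stop, whose face is at y = +20 mm; its rails are 8 mm high and 42 mm apart.
- blade: Loose flat steel gauge blade 40 (x) x 200 (y) x 8 mm, 0.3 to 0.5 kg, lying in the channel. Across its -y end stands a handle plate 40 mm wide, y -100 to -90, top 60 mm above the underside; push it from either side. Origin: centre of the underside; y points to the free end, as the press's y. Against the end stop the origin is at y = -80 mm in the press frame; beyond -120 it is clear of the foot.
- blade_handle (a point): Middle of the blade's upright handle plate (34 mm above the blade's underside)
- screw (a joint): Screw angle, rad. Clockwise from above is positive and lowers the foot 12 mm a turn (1.91 mm/rad). At 0 the foot is 20 mm above the channel floor; it meets the 8 mm blade at about 6.3; end stop at 11. Starts at 0 to 2.5. About 1 N at the ring turns it; it stays where left. The setting is right between about 6.9 and 8.2.
- crank_ring (a point): Centre of the upper rim of the finger ring on the screw's crank: steel, axis upright, 54 mm inside, 64 mm outside, from 152 to 176 mm above the bench, open above and below (bridge 12 mm beneath), centre 57 mm from the screw axis. Closed fingertips put in from above can lead it round in a circle.
- needle (a joint): Dial needle angle, rad: 0 (along the press's +y) while the foot hangs free; turns clockwise from above as the blade pushes the sprung foot up, 0.76 per rad of screw. The two long black marks are at 0.48 and 1.44, a shaded band between them; end of travel 3.2. It falls back to 0 once the blade is out.
- lock (a joint): Lock handle angle, rad: 0 to 1.6 (fully over, end stop); grows clockwise from above; stays where left. Starts at 0 to 0.4. About 1 N at the knob moves it.
- lock_knob (a point): Top centre of the upright black knob (20 mm across, 35 to 77 mm above the bench) at the end of the lock handle, 88 mm from its pivot. At 0 the handle points 46 degrees from the press's +y towards its -x, so pushing the knob in an arc towards +x closes it; at 1.6 it points 46 degrees from +y towards +x.
- dish: Clear shallow dish, 90 mm across, 16 mm high, on the robot's side of the press: leave alone. Origin under its centre.
- dish2: Another such dish, 90 mm across, 16 mm high, on the robot's side of the press: leave alone. Origin under its centre.
- spatula: Spatula 170 mm long lying along its x, beyond the blade channel: leave alone
- pen: Blue pen 130 mm long lying along its x, near the lock handle: leave alone
- flask: White bottle with blue cap, 60 mm across, 150 mm high, to the left of the press: leave alone
- calculator: Black calculator 130 x 75 x 12 mm, right of the press: leave alone
- jar: Amber jar, 70 mm across, 80 mm high, far right: leave alone
Mind the look-alikes: they are no part of the job. Leave any green or purple look-alike of the blade alone.

How it is judged (in metres and radians):
On the way, in this order (a step that is already met when the one before it is completed fails the run):
1. the gauge blade is pushed under the foot up to the end stop (within 5 mm) while the foot is still clear of it (y of blade in the frame of press above -0.085 m and value of joint needle below 0.2 rad), for 0.2 s.
2. the screw is turned until the needle stands between the two long marks, the blade still home (value of joint needle between 0.48 and 1.44 rad and y of blade in the frame of press above -0.085 m), for 0.5 s.
3. the lock handle is swung fully over (within 0.2 rad) with the blade still pinched and the needle between the marks (all of step 2 and value of joint lock above 1.4 rad), for 0.2 s.
At the end, for the whole second after the job is handed in: The blade lies flat and still in its channel, clear of the foot (origin 120 to 220 mm out along the channel from the foot's centre, 5 mm sideways, tilt under 0.06 rad), the lock handle is fully over (above 1.4 rad) and the screw is still at its setting (6.75 to 8.4 rad) (y of blade in the frame of press between -0.22 and -0.12 m and x of blade in the frame of press between -0.005 and 0.005 m and angle between blade's own z axis and vertical below 0.06 rad and linear speed of blade below 0.01 m/s and value of joint lock above 1.4 rad and value of joint screw between 6.75 and 8.4 rad); the robot touches nothing.
It fails at once if a bystander is shoved more than 30 mm (distance of any of dish, dish2, spatula, flask, calculator, pen, jar from where it was at the start of the episode above 0.03 m).
It fails at once if the blade is lifted out of its channel (underside more than 9 mm above the channel floor) (height (world z) of blade above 0.029 m).
It fails at once if the screw is driven far past the marks, so that the blade is clamped (needle beyond 2.6) (value of joint needle above 2.6 rad).
It also fails if it takes over 72 s, if anything falls off the work surface, if the arm or the gripper's body presses on something with over 40 N, if the wrist force passes 120 N, or if a joint passes its speed limit or range.

## Working session

There is one attempt and no reset: what is moved stays moved. The work goes in short steps, each a Python script; the robot and the scene stay as the last script left them, time stands still between calls to the robot, and variables do not carry over. Pictures are saved under pics/ and viewed, at most 10 in all, crops included, and the job is handed in when it is done.

```bash
mkdir -p pics
cat > h.py <<'E'
import numpy as np, cv2
from bench import manip as m
def snap(cam,fn,crop=None,scale=1):
    p=m.camera_params(cam); im,d=m.read_camera(cam)
    np.savez('pics/'+fn+'.npz',im=im,d=d,**{k:np.array(v) for k,v in p.items()})
    save(fn,fn,crop,scale)
def save(src,fn,crop=None,scale=1):
    im=np.load('pics/'+src+'.npz')['im']
    if crop: im=im[crop[1]:crop[3],crop[0]:crop[2]]
    im=cv2.resize(im,None,fx=scale,fy=scale,interpolation=cv2.INTER_CUBIC)
    cv2.imwrite('pics/'+fn+'.png',im[:,:,::-1])
def pix(src,u,v,z=None):
    """world point of pixel; at height z, or by depth"""
    f=np.load('pics/'+src+'.npz'); F=210/np.tan(np.radians(float(f['vertical_fov']))/2)
    a=np.array([(u-f['cx'])/F,(v-f['cy'])/F]); s=a.copy()
    for _ in range(20): s=a/(1+f['k1']*(s@s))
    r=np.array([s[0],s[1],1.]); R,t=f['R'],f['t']; o=-R.T@t; w=R.T@r
    k=(z-o[2])/w[2] if z is not None else float(f['d'][int(round(v)),int(round(u))])
    return o+k*w
E
python3 - <<'E'
from h import *
for c in('scene','top'): 
    snap(c,c+'0',scale=1.4); print(c,m.camera_params(c))
print(m.read_tool_rot(),m.read_t())
E
```

```text
scene {'vertical_fov': 46.409970886284384, 'cx': 284.47182178715735, 'cy': 206.85963885517717, 'k1': 0.0442399267228559, 'R': array([[ 0.45338258,  0.89116928,  0.01617262],
       [ 0.48065153, -0.22917075, -0.84643658],
       [-0.75061198,  0.391533  , -0.5322439 ]]), 't': array([-0.17632904, -0.14477244,  1.76017013])}
top {'vertical_fov': 53.40807958929649, 'cx': 277.4105246320679, 'cy': 206.41672846928245, 'k1': -0.027997880861935363, 'R': array([[-2.57310745e-02, -9.99662138e-01, -3.67716311e-03],
       [-9.87318400e-01,  2.59894274e-02, -1.56610752e-01],
       [ 1.56653407e-01, -3.99232138e-04, -9.87653558e-01]]), 't': array([-0.05110998,  0.49157463,  1.38147488])}
[ 1.79916477e+02 -8.46803200e-03 -1.65407053e+02] 0.1
```

View pics/top0.png

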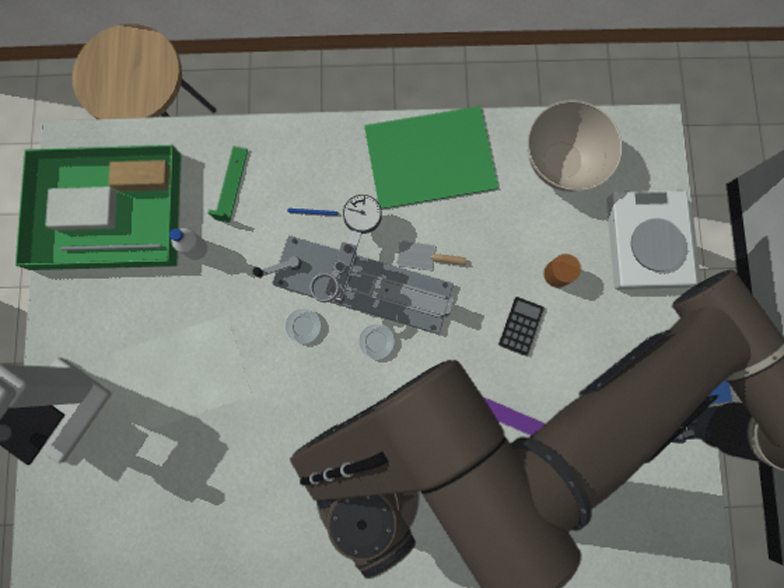

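View pics/scene0.png

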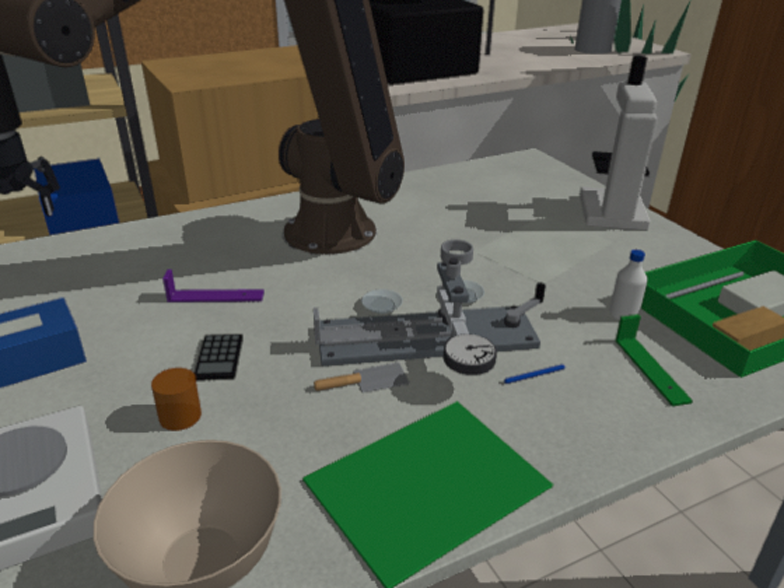

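The top view shows the press with its +y end (lock) on the left at (280,265), the dial at (362,213) and the crank ring at (325,288). I'll enlarge this.

```bash
python3 -c "
from h import *
save('top0','topc',(172,132,332,245),5)
save('scene0','scenec',(215,165,395,275),4.4)"
```

```text
(no output)
```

View pics/topc.png

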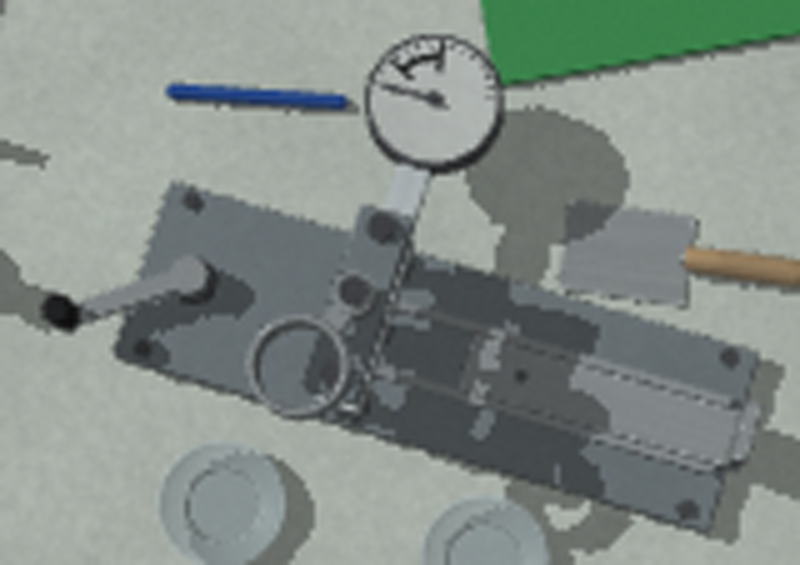

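View pics/scenec.png

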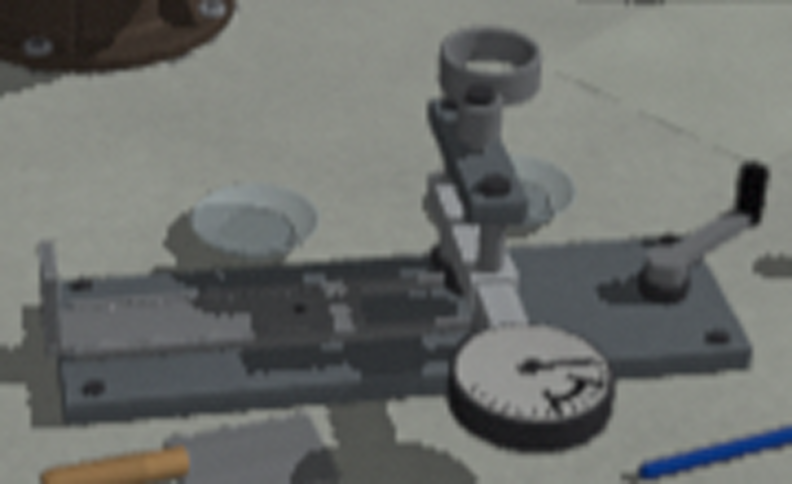

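Crop: base plate corners at (175,183), (115,350), (765,350) and (712,532). Ring centre is (300,367), knob top (60,311), blade handle top about (742,437), needle along press +y.

Run:
```python
from h import *
T=lambda u,v,z:pix('top0',172+u/5-.4,132+v/5-.4,z)
S=lambda u,v,z:pix('scene0',215+u/4.4-.4,165+v/4.4-.4,z)
C=[((175,183),(65,170)),((115,350),(-65,170)),((765,350),(65,-260)),((712,530),(-65,-260))]
W=np.array([T(*a,.02)[:2] for a,b in C]);L=np.array([b for a,b in C])/1e3
# screws/dial omitted; rigid fit
H=(L-L.mean(0)).T@(W-W.mean(0)); yaw=np.arctan2(H[0,1]-H[1,0],H[0,0]+H[1,1])
R=np.array([[np.cos(yaw),-np.sin(yaw)],[np.sin(yaw),np.cos(yaw)]]); p=W.mean(0)-R@L.mean(0)
print('press',p,np.degrees(yaw)); print((L@R.T+p-W)*1e3)
loc=lambda w:((w[:2]-p)@R*1e3).round(1)
for n,w in dict(ring=T(300,367,.176),knob=T(60,308,.077),bh=T(742,437,.08),ringS=S(490,62,.17),ringStop=S(491,50,.176),knobS=S(753,168,.077),cBR=S(750,352,.02),cTR=S(697,238,.02),cFL=S(65,403,.02),handleS=S(47,246,.08),dial=T(437,100,.04),dish=T(224,505,0),dish2=T(488,545,0)).items(): print(n,w[:2].round(4),loc(w))
np.savez('press.npz',p=p,yaw=yaw)
```

```text
press [0.52403846 0.04022125] -18.063758470582734
[[ 3.45750581  1.05424344]
 [-2.48531825 -0.07714975]
 [-0.36601033  0.09906755]
 [-0.60617723 -1.07616124]]
ring [0.4764 0.0768] [-56.6  20. ]
knob [0.5368 0.2476] [-52.1 201.1]
bh [ 0.438  -0.2027] [  -6.5 -257.6]
ringS [0.4778 0.0792] [-56.   22.7]
ringStop [0.474  0.0818] [-60.4  24. ]
knobS [0.5332 0.2536] [-57.5 205.7]
cBR [0.6377 0.1816] [ 64.2 169.7]
cTR [0.5178 0.2277] [-64.1 176.3]
cFL [ 0.5011 -0.2198] [  58.8 -254.3]
handleS [ 0.4241 -0.1984] [ -21.1 -257.9]
dial [ 0.6842 -0.0049] [166.3   6.8]
dish [0.4099 0.1498] [-142.5   68.8]
dish2 [ 0.3775 -0.0325] [-116.7 -114.6]
```

```bash
cat >> h.py <<'E'
try:
    f_=np.load('press.npz'); P=f_['p']; YAW=float(f_['yaw'])
except Exception: P=np.zeros(2);YAW=0
def RP(): return np.array([[np.cos(YAW),-np.sin(YAW)],[np.sin(YAW),np.cos(YAW)]])
def ori(): return [180,0,np.degrees(YAW)-90]
def L2W(x,y,tip):  # press mm + fingertip height mm (closed) -> TCP
    w=P+RP()@np.array([x,y])/1e3; return [w[0],w[1],tip/1e3+.073]
def loc(w): return ((np.asarray(w)[:2]-P)@RP()*1e3).round(1)
E
python3 - <<'E'
from h import *
w=P+RP()@np.array([-20,-60])/1e3
m.move_ptp([w[0],w[1],.45],ori()); m.grip(0)
print(m.read_t(),m.read_joint_positions(),m.read_eef_pos())
snap('wrist','w1',scale=1.4); print(m.camera_params('wrist')['t'], -np.array(m.camera_params('wrist')['R']).T@m.camera_params('wrist')['t'])
E
```

```text
3.45 [ 2.19706082e+01 -1.31573898e+00 -7.45055217e+00 -3.38129525e-04
 -8.38665381e+01 -4.00296583e+01] [ 0.4864096  -0.01058618  0.44999615]
[ 0.46578684 -0.20909082  0.48042001] [ 0.46526399 -0.07598536  0.51887896]
```

View pics/w1.png

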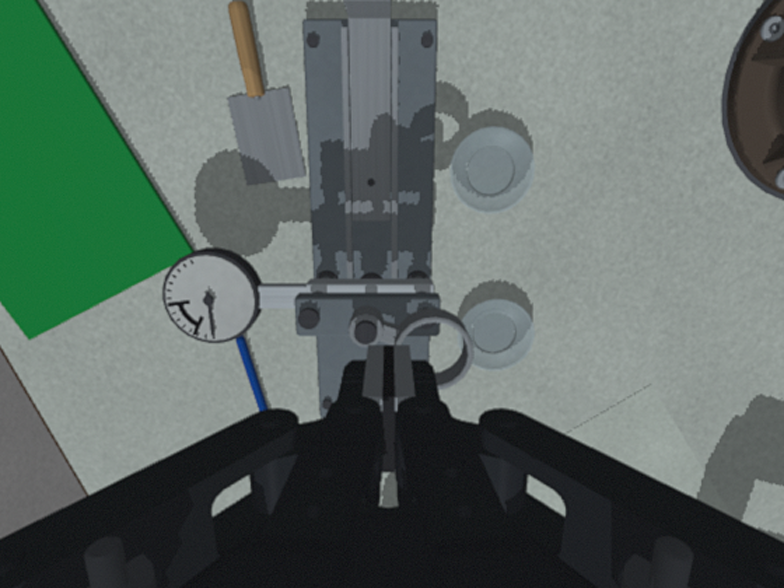

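Wrist view: base −y corners at (303,20) and (437,20), ring centre about (434,347), screw post (366,331). The dial is at lower left, with the needle pointing to press +y.

Run:
```python
from h import *
Q=lambda u,v,z:pix('w1',u/1.4-.15,v/1.4-.15,z)
for n,a in dict(cA=(303,20,.02),cB=(437,20,.02),ring=(434,346,.176),brTL=(297,296,.14),brTR=(440,296,.14),brBL=(295,335,.14),post=(366,330,.15),chanL=(342,220,.028),chanR=(398,220,.028),edgeL=(320,400,.02),edgeL2=(309,200,.02),edgeR2=(434,200,.02),stopL=(350,205,.02),bladeEnd=(370,218,.028),dial=(209,297,.04)).items():
    w=Q(*a); print(n,w.round(4),loc(w),Q(*a[:2],None).round(4)[2])
f=np.load('pics/top0.npz')
print('flask',pix('top0',180/1.4,240/1.4,.15),loc(pix('top0',180/1.4,240/1.4,.15)))
```

```text
cA [ 0.5033 -0.2208  0.02  ] [  61.2 -254.6] -0.0009
cB [ 0.382  -0.1813  0.02  ] [ -66.4 -254.6] -0.0015
ring [0.4753 0.0711 0.176 ] [-55.9  14.2] -0.0014
brTL [0.5732 0.0072 0.14  ] [ 57.  -16.1] 0.1352
brTR [0.4586 0.0446 0.14  ] [-63.6 -16.1] 0.0007
brBL [0.5875 0.0395 0.14  ] [60.5 19. ] -0.0005
post [0.5261 0.0507 0.15  ] [-1.3 10.6] 0.177
chanL [ 0.5306 -0.031   0.028 ] [ 28.3 -65.6] 0.0188
chanR [ 0.475  -0.0128  0.028 ] [-30.2 -65.6] 0.0176
edgeL [0.6277 0.162  0.02  ] [ 60.8 147.9] 0.0172
edgeL2 [ 0.5576 -0.0607  0.02  ] [ 63.2 -85.5] -0.0019
edgeR2 [ 0.4329 -0.02    0.02  ] [-68.  -85.5] -0.0006
stopL [ 0.5184 -0.0425  0.02  ] [ 20.3 -80.4] 0.0259
bladeEnd [ 0.5022 -0.0239  0.028 ] [ -0.9 -67.7] 0.0269
dial [0.6912 0.0011 0.04  ] [171.1  14.7] 0.0895
flask [0.5978924  0.40794273 0.15      ] [-43.8 372.5]
```

```bash
python3 - <<'E'
from h import *
np.savez('press.npz',p=P+RP()@np.array([-2.5,1])/1e3,yaw=YAW)
E
python3 - <<'E'
from h import *
m.move_ptp(L2W(0,-320,200),ori())
m.line_to(L2W(0,-320,46),feed=.25)
m.line_to(L2W(0,-285,46),feed=.15)
print(m.read_ft_force())
print(m.line_to(L2W(0,-215,46),feed=.08,threshold=12),loc(m.read_eef_pos()),m.read_ft_force())
r=m.line_to(L2W(0,-180,46),feed=.03,threshold=12)
print(r,loc(m.read_eef_pos()),m.read_ft_force(),m.read_t())
snap('scene','s2')
E
```

```text
[-0.13347446 -0.23260921  0.34259356]
False [-1.000e-01 -2.146e+02] [-0.16082464  0.35386753 -0.15775371]
True [  -0.8 -188.1] [-1.26482714 -2.16818132  1.2285088 ] 7.7417
```

Run:
```python
from h import *
r=m.line_to(L2W(0,-170,46),feed=.02,threshold=25)
print(r,loc(m.read_eef_pos()),m.read_ft_force(),m.read_t())
m.hold(.4)
print(loc(m.read_eef_pos()),m.read_ft_force())
# retreat and go to ring
m.line_to(L2W(0,-215,46),feed=.2)
m.line_to(L2W(0,-215,200),feed=.3)
a=np.radians(166); 
m.line_to(L2W(57*np.cos(a),57*np.sin(a),200),feed=.3)
print(m.read_t())
snap('scene','s3',(205,150,405,285),3.8)
```

```text
True [  -1.2 -187.9] [ 1.22943436 -5.1046506   1.43792102] 8.1667
[  -1.9 -187.9] [ 0.47333459 -1.73955706  1.37977308]
10.45
```

View pics/s3.png

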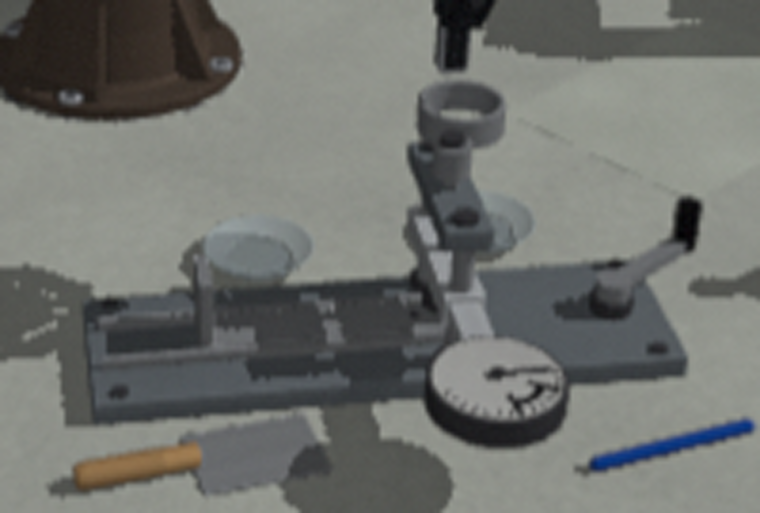

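The scene view shows the blade home (handle plate now at (203,300)), the needle still on +y, and the closed fingers above the ring. Next I'll write a needle reader and lead the ring round.

```bash
cat >> h.py <<'E'
def proj(f,X):
    F=210/np.tan(np.radians(float(f['vertical_fov']))/2); c=X@f['R'].T+f['t']; s=c[:,:2]/c[:,2:]
    s=s*(1+f['k1']*(s**2).sum(1,keepdims=True)); return s[:,0]*F+f['cx'],s[:,1]*F+f['cy']
def needle(src,out=None,cx=155,cy=0,z=.0895,n=240):
    """rectify dial face (press +y up, +x right, 0.5 mm/px), centre on the white disc, find the needle"""
    f=np.load('pics/'+src+'.npz')
    def rect(cx,cy):
        g=(np.arange(n)-n/2)*.5; xx,yy=np.meshgrid(cx+g,cy-g)
        w=P+np.stack([xx.ravel(),yy.ravel()],1)/1e3@RP().T
        u,v=proj(f,np.c_[w,np.full(len(w),z)])
        return cv2.remap(f['im'],u.reshape(n,n).astype('f4'),v.reshape(n,n).astype('f4'),cv2.INTER_CUBIC)
    g=rect(cx,cy)
    if out: cv2.imwrite('pics/'+out+'.png',cv2.resize(g,None,fx=2,fy=2)[:,:,::-1])
    g=g.mean(2); best=None
    for dx in range(-12,13,2):          # hub position: darkest line through hub
        for dy in range(-12,13,2):
            th=np.radians(np.arange(-30,190,2)); r=np.arange(6,50,2)
            u=n/2+dx+np.outer(np.sin(th),r); v=n/2+dy-np.outer(np.cos(th),r)
            pr=cv2.remap(g.astype('f4'),u.astype('f4'),v.astype('f4'),1).mean(1)
            hub=g[n//2+dy-3:n//2+dy+4,n//2+dx-3:n//2+dx+4].mean()
            k=pr.argmin(); s=pr[k]+.5*hub
            if best is None or s<best[0]: best=(s,th[k],dx/2,-dy/2,np.median(pr)-pr[k])
    return [round(float(b),2) for b in best]
E
python3 - <<'E'
from h import *
for s in('w1','s3','top0'): print(s,needle(s,'n_'+s))
a=[cv2.imread('pics/n_%s.png'%s)[:,:] for s in('w1','s3','top0')]
cv2.imwrite('pics/n_all.png',cv2.resize(np.hstack(a),(795,265)))
E
```

```text
w1 [76.37, -0.03, 0.0, -2.0, 89.91]
s3 [94.49, -0.03, -2.0, 1.0, 55.73]
top0 [113.29, 0.0, 0.0, 0.0, 70.17]
```

View pics/n_all.png

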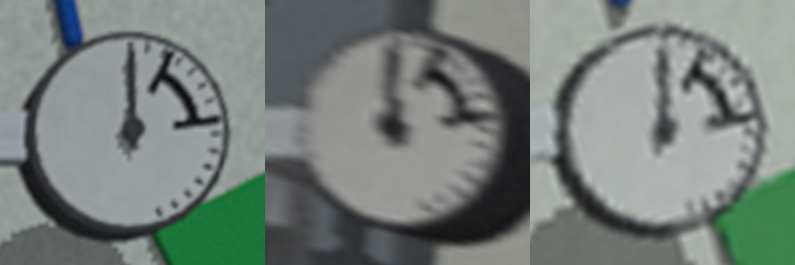

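The reader works: all three rectified dials show the needle at 0, with the marks to its right.

```bash
cat >> h.py <<'E'
def arc(a0,a1,feed=.1,step=.3,rad=57,tip=158):
    for a in np.linspace(a0,a1,max(1,int(np.ceil(abs(a1-a0)/step)))+1)[1:]:
        m.line_to(L2W(rad*np.cos(a),rad*np.sin(a),tip),feed=feed)
E
python3 - <<'E'
from h import *
a=np.radians(166)
hit=m.line_to(L2W(57*np.cos(a),57*np.sin(a),158),feed=.06,threshold=6)
print(hit,m.read_eef_pos()[2]-.073,m.read_ft_force())
if not hit:
    arc(a,a-1.0); print(m.read_ft_force(),m.read_t())
    arc(a-1.0,a-3.6)
    print(m.read_ft_force(),m.read_t())
    for c in('scene','top'): snap(c,c[0]+'4'); print(needle(c[0]+'4'))
E
```

```text
False 0.15820531840947544 [-0.29515142  0.53764207 -0.69663083]
[-0.35373849  0.0225926  -0.33324518] 12.5167
[0.17379819 0.02213764 0.20969692] 15.3667
[95.3, -0.03, 6.0, -2.0, 58.11]
[66.68, 3.14, -6.0, -6.0, 18.33]
```

Run:
```python
from h import *
a0=np.radians(166); t=3.6; log=[]
while t<8.2:
    arc(a0-t,a0-t-.4); t+=.4
    snap('scene','s5_%.1f'%t); nd=needle('s5_%.1f'%t,'n5_%.1f'%t,z=.0895-.00191*min(t,6.3)); print(round(t,1),nd,m.read_ft_force().round(1))
    if nd[1]>.45: break
print(m.read_t())
```

```text
4.0 [90.68, 0.03, -3.0, 0.0, 64.91] [ 0.9 -0.8 -0.6]
4.4 [90.44, 0.0, -3.0, 1.0, 60.6] [ 0.7 -0.3 -0.3]
4.8 [94.6, -0.03, -3.0, 1.0, 51.78] [ 0.2 -0.1  0.5]
5.2 [93.96, 0.14, -3.0, 2.0, 51.68] [-0.1 -0.4  0.3]
5.6 [89.63, 0.52, -3.0, 4.0, 55.49] [-0.1  0.2 -0.3]
18.3833
```

Run:
```python
from h import *
a0=np.radians(166)
arc(a0-5.6,a0-6.15,feed=.06); m.hold(.3)
snap('scene','s6'); print(needle('s6','n6',z=.0785))
a=a0-6.0  # back off into the slack, then up
m.line_to(L2W(57*np.cos(a),57*np.sin(a),158),feed=.05)
m.line_to(L2W(57*np.cos(a),57*np.sin(a),215),feed=.2)
m.move_ptp(L2W(-120,150,215),ori())   # on the way to the lock
snap('wrist','w6',scale=1.4); snap('scene','s7'); snap('top','t7')
for s in('w6','s7','t7'): print(s,needle(s,'n_'+s,z=.0785))
print(m.read_t())
```

```text
[92.95, 0.73, -1.0, 3.0, 55.18]
w6 [0.0, -0.52, -6.0, 6.0, 0.0]
s7 [91.19, 0.73, -1.0, 3.0, 53.9]
t7 [118.92, 0.8, -1.0, 0.0, 62.02]
21.1583
```

View pics/w6.png

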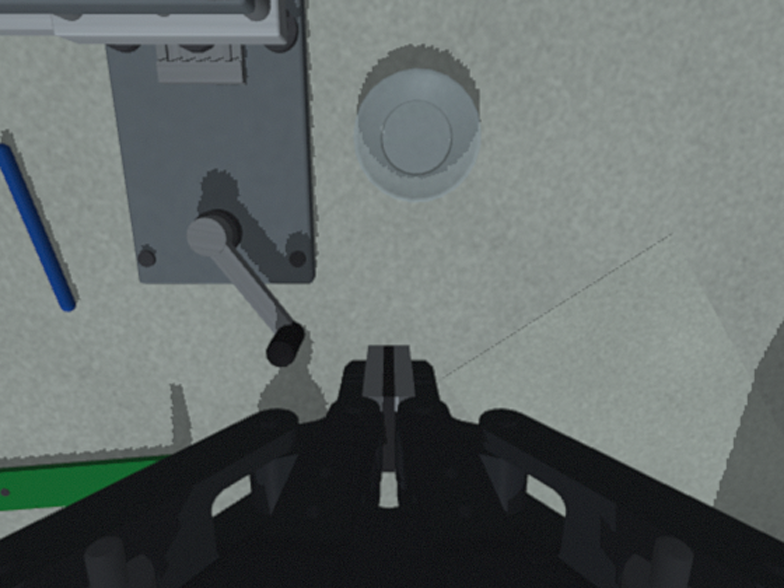

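Knob top at (281,354), needle about 0.75, between the marks. Now the lock.

Run:
```python
from h import *
k=loc(pix('w6',281/1.4-.15,354/1.4-.15,.077)); print('knob',k)
print('piv',loc(pix('w6',207/1.4,234/1.4,None)),'green',[loc(pix('top0',u/1.4,v/1.4,.03)) for u,v in((218,215),(240,150))])
th=np.arctan2(k[0],k[1]-130); print(np.degrees(th),np.hypot(k[0],k[1]-130))
pt=lambda a,z=46:L2W(88*np.sin(a),130+88*np.cos(a),z)
s=th-.55
m.line_to(pt(s,215),feed=.3); m.line_to(pt(s),feed=.25)
print(m.read_ft_force())
end=np.radians(46)-.20
for a in np.linspace(s,end,10)[1:]:
    r=m.line_to(pt(a),feed=.1,threshold=15)
    if r: break
print(r,np.degrees(a),loc(m.read_eef_pos()),m.read_ft_force(),m.read_t())
snap('scene','s8',(205,150,405,285),3.8); snap('top','t8')
for q in('s8','t8'): print(needle(q,z=.0785))
```

```text
knob [-52.  202.8]
piv [-1.000e-01  1.305e+02] green [array([ 62. , 352.6]), array([240.1, 355.4])]
-35.537677791974374 89.46418277724332
[ 0.70213181 -0.05992188  0.51628349]
True 34.54084409738354 [ 43.2 206.3] [-10.01644255   9.80305974   7.49022652] 25.0917
[95.85, 0.73, -1.0, 3.0, 56.87]
[126.31, 0.84, -1.0, 0.0, 65.46]
```

View pics/s8.png

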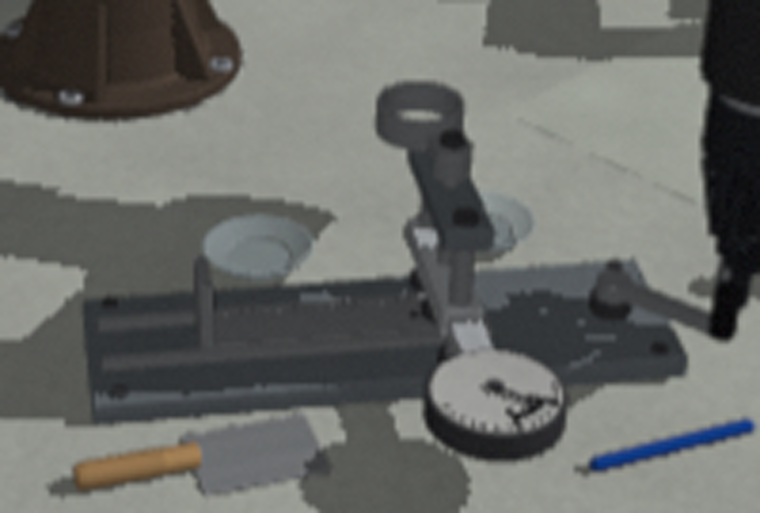

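Lock handle is swung over to press +x (knob at (722,325)), needle still about 0.78. Next: retreat, check the lock, draw the blade.

Run:
```python
from h import *
m.line_to(L2W(15,225,46),feed=.15)
m.line_to(L2W(15,225,215),feed=.3)
m.move_ptp(L2W(-60,-30,250),ori())
m.line_to(L2W(0,-145,215),feed=.3)
snap('top','t9'); snap('scene','s9'); print(needle('t9',z=.0785),needle('s9',z=.0785))
hit=m.line_to(L2W(0,-145,44),feed=.15,threshold=8); print(hit,m.read_eef_pos())
if not hit:
    r=m.line_to(L2W(0,-245,44),feed=.06,threshold=35)
    print(r,loc(m.read_eef_pos()),m.read_ft_force(),m.read_t())
```

```text
[115.41, 3.04, -6.0, -6.0, 80.82] [90.45, 0.73, -1.0, 3.0, 53.34]
False [ 0.47752096 -0.0957381   0.11772104]
False [ 2.000e-01 -2.449e+02] [1.39046057 2.59430303 3.24187409] 31.15
```

```bash
python3 - <<'E'
from h import *
m.line_to(L2W(0,-228,44),feed=.1)
m.line_to(L2W(0,-228,260),feed=.3)
w=P+RP()@np.array([-20,-60])/1e3
m.move_ptp([w[0],w[1],.45],ori())
snap('wrist','w10',scale=1.4); snap('top','t10')
E
python3 -c "
from h import *
a=cv2.imread('pics/w10.png'); f=np.load('pics/t10.npz')['im'][132:245,172:332,::-1]
b=cv2.resize(f,None,fx=2.45,fy=2.45); a=cv2.resize(a,(400,300)); c=np.zeros((300,792,3),'u1'); c[:,:400]=a; c[:b.shape[0],400:792]=b
cv2.imwrite('pics/fin.png',c)"
```

```text
(no output)
```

View pics/fin.png

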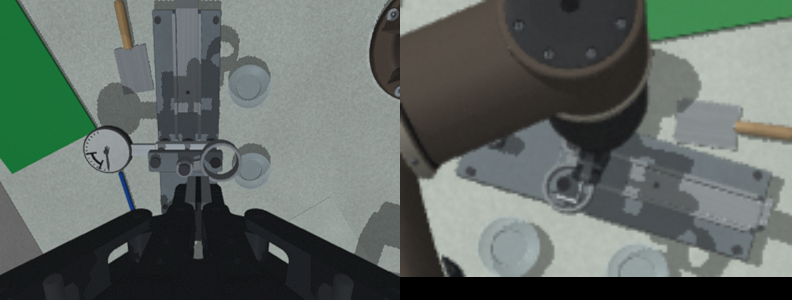

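The blade is drawn back to about its starting place and the needle is at 0 again. I'll check the lock angle numerically, then hand in.

Run:
```python
from h import *
snap('scene','s10'); f=np.load('pics/s10.npz'); g=f['im'].max(2)
for l in np.arange(1.0,1.75,.1):
    a=l-np.radians(46); w=P+RP()@np.array([88*np.sin(a),130+88*np.cos(a)])/1e3
    u,v=proj(f,np.array([[*w,z] for z in(.045,.055,.065,.074)])); print(round(l,1),u.round(1)[1],v.round(1)[1],[int(g[int(round(y)),int(round(x))]) for x,y in zip(u,v)])
u,v=int(u[1]),int(v[1]); s=g[v-25:v+25,u-25:u+25]<45; ys,xs=np.nonzero(s); print('dark centroid',xs.mean()+u-25,ys.mean()+v-25,s.sum())
# blade: visible handle top in wrist
f=np.load('pics/w10.npz'); g=f['im'].mean(2)
for y in range(-85,-50,3):
    w=P+RP()@np.array([0,y])/1e3; u,v=proj(f,np.array([[*w,.028]])); print(y,int(g[int(round(v[0])),int(round(u[0]))]),end='; ')
print(m.read_t())
```

```text
1.0 397.2 222.7 [14, 106, 138, 137]
1.1 397.6 224.4 [14, 57, 140, 137]
1.2 397.6 226.2 [8, 15, 107, 139]
1.3 397.2 227.9 [13, 13, 24, 137]
1.4 396.6 229.6 [6, 8, 14, 57]
1.5 395.6 231.2 [7, 12, 15, 16]
1.6 394.3 232.7 [15, 10, 8, 15]
1.7 392.7 234.1 [19, 8, 13, 7]
dark centroid 389.9166666666667 232.50833333333333 120
-85 94; -82 105; -79 103; -76 74; -73 75; -70 74; -67 65; -64 64; -61 66; -58 65; -55 65; -52 65; 33.3167
```

```bash
python3 -c "
from h import *
print(m.hand_in())"
```

```text
the job is handed in; nothing more can be done
None
```

I handed the job in after about 33 s of robot time, without a verdict from the judge: the blade was pushed home, the screw set with the needle at about 0.75 (between the marks), the lock swung over to its stop, and the blade drawn back to about 166 mm clear of the foot.

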